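# Lay the breakfast place

## Task

Lay the breakfast place on the blue mat: stand the cream egg timer upright in the middle of the round cork coaster, the salt shaker upright midway between the plate and the coaster, and the red-capped spice jar upright straight behind the salt shaker (on its far side from the robot, square to the mat) with a gap of about 2 cm between them. Lay the teaspoon flat on the mat about 2 cm beside the plate, on the side away from the coaster, level with the middle of the plate and pointing straight across the mat with its bowl end away from the robot. Leave the orange mug and the food tin where they are, and let go of everything.

Things in the scene. Friction and masses are not known exactly. Their poses are not given: they have to be found in the camera images.
- place_mat: Fixed blue rigid place mat with a thin pale border line, 280 mm deep (its x) by 470 mm wide (its y), 3 mm thick. Origin at the centre of its underside; its x axis points away from the robot, y to the robot's left, turned by a few degrees. A wall shelf hangs over the back of the worktop, beyond x = 0.62: keep the wrist clear.
- plate: Fixed small round white plate, 120 mm across, 14 mm high, standing on the mat; origin at the centre of its underside. Its centre is 110 mm left or right of the mat's centre along the mat's y (which side varies).
- coaster: Fixed round cork coaster, 120 mm across, 5 mm thick, on the mat on the other side from the plate, 110 mm from the mat's centre, so the mat's centre is midway between them; origin at the centre of its underside, top 5 mm above that.
- timer: Loose cream egg-shaped kitchen timer, round, up to 66 mm across and 65 mm high, 60 to 105 g, standing upright with z up; widest in its lower half and rounded in at the top, so grip it about 30 mm above its foot. Its upper part does not turn. Origin at the centre of its underside.
- salt_shaker: Loose round salt shaker of clear plastic with a grey domed top, 44 mm across and 90 mm high (top part 34 mm across), 80 to 140 g, standing upright. Origin at the centre of its underside.
- spice_jar: Loose round glass spice jar with a red cap, 45 mm across the cap (42 mm the glass below it) and 106 mm high, cap in the top 20 mm, 90 to 155 g, standing upright. Origin at the centre of its underside.
- teaspoon: Loose teaspoon with a red handle and a bright metal bowl, 132 mm long (its x), at most 26 mm wide (y) and 11 mm high, 20 g, lying flat. Origin under its middle; its x axis points along it towards the bowl end. Grip it across near its middle with the fingertips close to the surface.
- spoon_bowl (a point): Point in the bowl of the teaspoon, 50 mm from the spoon's origin along its x axis.
- orange_mug: Bystander: loose orange mug, 81 mm across, 101 mm high, behind the mat. Origin on its underside. Leave it alone.
- food_tin: Bystander: loose short round food tin with a white and red label, 75 mm across, 58 mm high, behind the mat. Origin at the centre of its underside. Leave it alone.
There are look-alikes about, which are no part of the job. There is more than one size of the spice_jar; the one meant has the size given above.

How it is judged:
At the end, for the whole second after the job is handed in: Upright: timer within 15 mm of coaster centre, salt within 15 mm of midpoint, jar 50-85 mm behind salt, 18 mm sideways. Spoon flat, 76-112 mm from plate centre on the side away from coaster, 25 mm fore-aft, 0.25 rad, bowl far. All released, at rest; bystanders moved under 20 mm (horizontal distance between timer and coaster below 0.015 m and z of timer in the frame of coaster between 0.002 and 0.009 m and x of salt_shaker in the frame of place_mat between -0.015 and 0.015 m and y of salt_shaker in the frame of place_mat between -0.015 and 0.015 m and z of salt_shaker in the frame of place_mat between 0 and 0.008 m and x of spice_jar in the frame of place_mat above 0.03 m and y of spice_jar in the frame of place_mat between -0.018 and 0.018 m and z of spice_jar in the frame of place_mat between 0 and 0.008 m and horizontal distance between spice_jar and salt_shaker between 0.05 and 0.085 m and ((y of plate in the frame of place_mat above 0 m and y of teaspoon in the frame of place_mat between 0.186 and 0.222 m) or (y of plate in the frame of place_mat below 0 m and y of teaspoon in the frame of place_mat between -0.222 and -0.186 m)) and x of teaspoon in the frame of place_mat between -0.025 and 0.025 m and z of teaspoon in the frame of place_mat between -0.003 and 0.012 m and angle between the x axis of teaspoon and the x axis of place_mat, either way round below 0.25 rad and x of spoon_bowl in the frame of place_mat above 0.02 m and angle between each of salt_shaker, spice_jar, timer, teaspoon's own z axis and vertical below 0.15 rad and linear speed of each of salt_shaker, spice_jar, timer, teaspoon below 0.02 m/s); the robot touches nothing.
It fails at once if the orange mug is shoved more than 2 cm (distance of orange_mug from where it was at the start of the episode above 0.02 m).
It fails at once if the food tin is shoved more than 2 cm (distance of food_tin from where it was at the start of the episode above 0.02 m).
It fails at once if the orange mug is tipped (angle between orange_mug's own z axis and vertical above 0.3 rad).
It fails at once if the food tin is tipped (angle between food_tin's own z axis and vertical above 0.3 rad).
It also fails if it takes over 122 s, if anything falls off the work surface, if the arm or the gripper's body presses on something with over 40 N, if the wrist force passes 120 N, or if a joint passes its speed limit or range.

## Robot

A 6-joint arm with a two-finger parallel gripper is mounted at the origin on a cart in front of the work surface, level with it; the furniture and walls round the work are solid. World frame = base frame: x ahead of the robot, y to its left, z up, the work surface at z = 0. Lengths are in m, angles in rad, forces in N, time in s.
With the tool pointing down it reaches from about 0.3 to 0.875 m from the base axis. Payload 6.4 kg.
Tool frame: the origin (TCP) lies on the front face of the gripper's body, between the roots of the fingers; the fingertips stand 73 mm ahead of it and the grasp point (between the pads) lies ctrl.pinch_z ahead of it (ctrl.pinch_z is the distance from the TCP to the grasp point, in m); z points along the fingers, x is the direction in which the jaws open and shut, and the axes are right-handed (so a half turn about z gives the same grasp; the last joint's range is limited). The gripper opens to 85 mm and grips with 20 to 120 N. Pads are 22 mm wide; open, the fingers measure 114 mm over their backs; the gripper's body (76 mm by 85 mm) begins 54 mm behind the grasp point. The pads swing forward as they close: fully open they stand 13 mm farther back than shut.
Start: joints at [1.127, 0.181, 1.607, -0, 1.354, -0.206], TCP at [0.135, 0.559, 0.304] pointing down, gripper open.
Joint ranges: [-2.99, 2.99], [-0.89, 2.07], [0.3, 2.58], [-1.14, 4.28], [0, 2.63], [-3.12, 3.12]. Speed limits (rad/s): [2.57, 2.57, 3.01, 3.14, 3.14, 3.14].

## Interface

Orientations are given as a unit quaternion [w, x, y, z].
In Python, from bench import ctrl gives the robot as it stands.
- The arm moves only by the tool move_arm, never from a script. Its argument "rows" is text: rows parted by semicolons, each of 7 numbers parted by spaces: the shift along the tool's x, y, z in cm, then the turn, a rotation vector about the tool's x, y, z in degrees, then the opening, from 0 (shut) to 1 (fully open). In form: x y z rx ry rz grip; .... A call has 1 to 20 rows; each row shifts and turns the commanded pose from where the row before left it, along the tool's axes as they then stand; what a row does not reach is not made up. A row lasts 1/10 s, in which the tool goes at most 50 mm and 8.59 degrees, less where a joint would pass 70% of its speed; a pose out of reach is approached as far as the arm can. A call with a gripper value outside its range is refused whole. The fingers move at their own pace and stop on an object; the grip force is fixed at half the most. Time passes only in rows, so rows that do not move let the fingers close. It gives the time, the measured TCP pose, the force and the opening at its end, in the units of the state.
- ctrl.get_obs(): the state, without advancing time (a new reading comes with each control period).
- ctrl.camera(name): name is "side" or "top"; returns a dict with "color" (420x560x3 uint8, blue, green, red), "fx", "fy", "cx", "cy" (pixels), "k1" (the pictures are not rectified: a ray, as slopes to the right and down, at radius r is drawn at 1 + k1 r^2 times it, then the intrinsics apply), "rvec" (rotation vector, rad) and "tvec" (3), from world to camera coordinates, as OpenCV has them. Camera axes: x right, y down, z forward; pixel columns grow to the right and rows downward; lengths in m; the calibration is good to about 2 mm. A picture is of the moment at which its call begins. There is no depth.
- ctrl.hand_in(): hands the job in, once; it reports no verdict.
Trained networks look in the newest picture that a camera, given by its name, has taken for a name from the list of things; names that differ only in an ending like _2 or _b are one class to them, and where a whole thing is asked for, a point or a joint stands for the part that bears it (a point fixed in the world has none). Each returns a list of dicts, best first, with "confidence" (0 to 1); they miss things now and then, are a little off and sometimes report something else, mostly with a low value. They report only what shows in the picture. A call takes as long as a camera call. They do not tell look-alikes from the thing itself.
- ctrl.look_for(camera, query): "bbox" ([left, top, right, bottom] in pixels, round what is visible of it).
- ctrl.trace(camera, query): "region" (420x560 bool, what is visible of it) and "bbox" ([left, top, right, bottom] in pixels, round what is visible of it).
The state is a dict: "time_s": time; "q": joint angles; "dq": joint speeds; "joint_efforts": joint torques, N m; "eef_pos": TCP position; "eef_rot": TCP orientation; "wrist_force": force on the tool from outside, world axes, zero at the start; "torque": the same for the moment, N m; "opening": opening from 0.0 (shut) to 1.0 (fully open).
Only numpy, scipy, OpenCV 4.12 (cv2) and the standard library are available. Lean on these libraries where they do the work, as an engineer would, in place of code of your own. Each camera call takes 0.05 s, during which the arm holds its last target.

## Working session

There is one attempt and no reset: what is moved stays moved. The work goes in short steps, Python scripts to look and compute and a tool call to move; the robot and the scene stay as the last step left them, time stands still between calls to the robot, and variables do not carry over. Pictures are saved under pics/ and viewed, and the job is handed in when it is done.

Besides the shell and the picture viewer there is one more tool, called after "Request:" by a JSON object that holds its "api" and its "payload", one argument or row to a line. move_arm: Moves the arm, as the interface text tells. Its arguments: {"type":"object","properties":{"rows":{"type":"string"}},"required":["rows"]}

```bash
ls; mkdir -p pics; python3 - <<'E'
from bench import ctrl
import cv2
print(ctrl.get_obs(), ctrl.pinch_z)
for n in("side","top"):
    c=ctrl.camera(n); cv2.imwrite(f"pics/{n}0.png",c["color"]); print({k:v for k,v in c.items() if k!="color"})
    for q in ["place_mat","plate","coaster","timer","salt_shaker","spice_jar","teaspoon","spoon_bowl","orange_mug","food_tin"]:
        print(n,q,[( [round(float(v)) for v in d["bbox"]],round(float(d["confidence"]),2)) for d in ctrl.look_for(n,q)])
E
```

```text
pics
{'time_s': 0.0, 'q': array([ 1.12671488e+00,  1.81557258e-01,  1.60801477e+00,  2.59761604e-05,
        1.35377608e+00, -2.06307296e-01]), 'dq': array([ 1.08127134e-03,  5.91050992e-04,  4.03388503e-04, -1.54206473e-04,
        3.97508510e-05, -8.00859061e-04]), 'joint_efforts': array([ 9.93897265e-04, -4.44869971e+01, -3.51339054e+01, -2.14817169e-04,
        9.34710726e-03,  3.80826592e-06]), 'eef_pos': array([0.13523032, 0.55843581, 0.30297164]), 'eef_rot': array([ 3.78464783e-04,  7.85984891e-01,  6.18245081e-01, -7.92043935e-04]), 'wrist_force': array([0.19926308, 0.16966244, 0.19517276]), 'torque': array([ 0.03024468, -0.04026101,  0.01026244]), 'opening': 1.002630539794465} 0.0539
{'fx': 411.0965858773708, 'fy': 411.0965858773708, 'cx': 280.88979410276363, 'cy': 210.96163604272277, 'k1': -0.062044750049030074, 'rvec': array([ 2.32998538, -0.10317857,  0.03851995]), 'tvec': array([-0.59296113, -0.00258295,  1.30406272])}
side place_mat [([200, 139, 289, 230], 0.86)]
side plate [([227, 185, 267, 211], 0.63)]
side coaster [([233, 150, 268, 171], 0.72)]
side timer [([208, 241
[... 430 characters left out ...]
34989016685, 'fy': 528.2134989016685, 'cx': 284.020782061262, 'cy': 198.6719803503923, 'k1': -0.14210664176459528, 'rvec': array([ 2.2093898 , -2.1874931 ,  0.04966164]), 'tvec': array([-0.10725856,  0.57338392,  1.4700219 ])}
top place_mat [([124, 166, 303, 281], 0.66)]
top plate [([226, 206, 268, 250], 0.59)]
top coaster [([150, 198, 193, 243], 0.77)]
top timer [([325, 246, 352, 272], 0.95)]
top salt_shaker [([324, 205, 342, 219], 0.45)]
top spice_jar [([371, 197, 392, 215], 0.62), ([413, 254, 430, 260], 0.51), ([402, 205, 418, 217], 0.46)]
top teaspoon [([377, 240, 388, 284], 0.69)]
top spoon_bowl [([374, 240, 388, 281], 0.65)]
top orange_mug [([371, 195, 392, 216], 0.37)]
top food_tin []
```

```bash
python3 - <<'E'
import cv2
a=cv2.imread("pics/side0.png"); b=cv2.imread("pics/top0.png")
cv2.imwrite("pics/s0z.png",cv2.resize(a[110:370,160:400],None,fx=2.3,fy=2.3,interpolation=cv2.INTER_CUBIC))
cv2.imwrite("pics/t0z.png",cv2.resize(b[100:330,100:500],None,fx=2,fy=2,interpolation=cv2.INTER_CUBIC))
E
```

```text
(no output)
```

View pics/s0z.png

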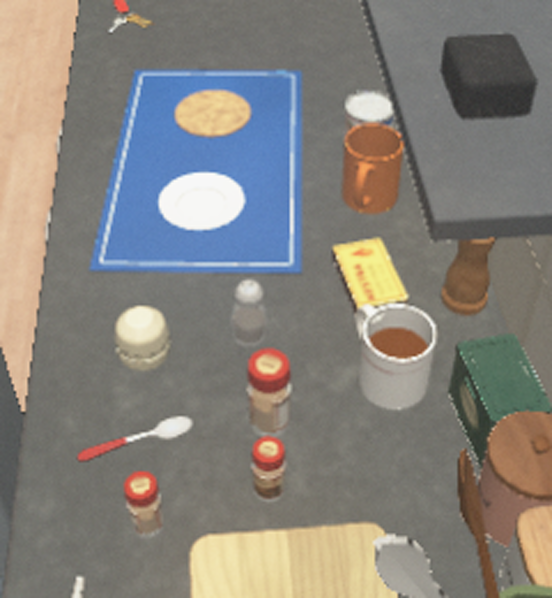

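View pics/t0z.png

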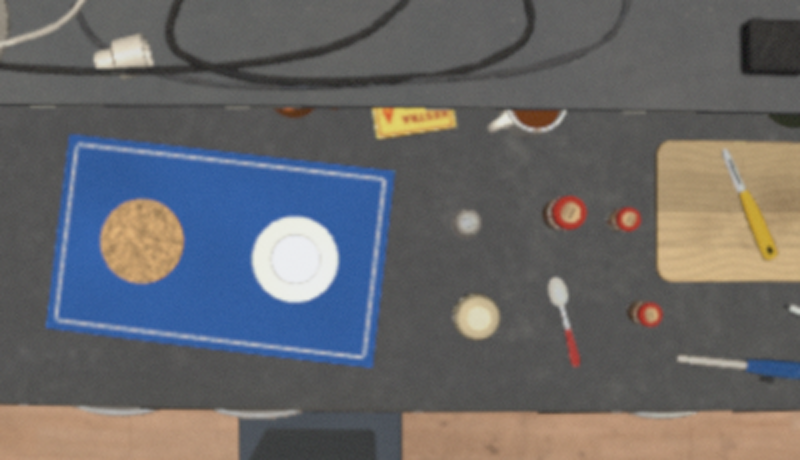

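View pics/top0.png

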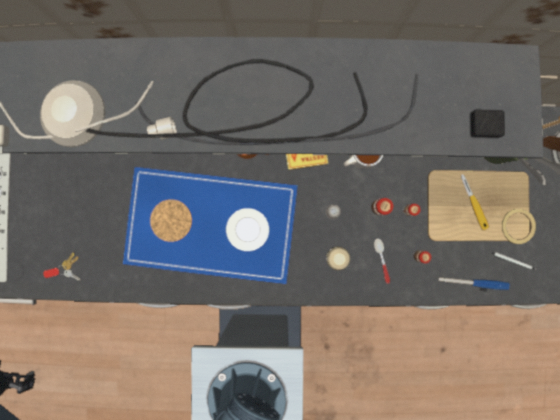

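View pics/side0.png

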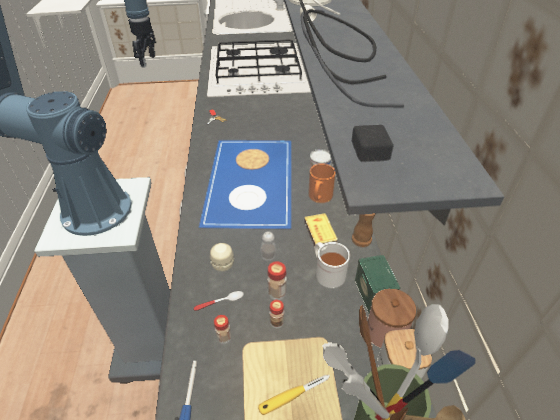

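The things: jar candidates at top (384,207), (413,210) and (424,257), one timer at (338,259), salt at (334,211), spoon at (382,260). Plate is at (247,229) and coaster at (171,220). I'll measure sizes and positions next.

```bash
cat > h.py <<'E'
import numpy as np,cv2
from bench import ctrl
def cal(c):
    K=np.array([[c["fx"],0,c["cx"]],[0,c["fy"],c["cy"]],[0,0,1]]);D=np.array([c["k1"],0,0,0,0.]);return K,D,np.asarray(c["rvec"],float),np.asarray(c["tvec"],float)
def proj(c,P):
    K,D,r,t=cal(c);return cv2.projectPoints(np.asarray(P,float).reshape(-1,1,3),r,t,K,D)[0].reshape(-1,2)
def unproj(c,uv,z):
    K,D,r,t=cal(c);n=cv2.undistortPoints(np.asarray(uv,float).reshape(-1,1,2),K,D).reshape(-1,2)
    R=cv2.Rodrigues(r)[0];d=np.c_[n,np.ones(len(n))]@R;o=-R.T@t
    s=(z-o[2])/d[:,2];return (o+s[:,None]*d)[:,:2]
def fitcirc(c,region,z):
    cs,_=cv2.findContours(region.astype(np.uint8),cv2.RETR_EXTERNAL,cv2.CHAIN_APPROX_NONE)
    k=max(cs,key=cv2.contourArea).reshape(-1,2).astype(np.float32);p=unproj(c,k,z)
    (x,y),(a,b),_=cv2.fitEllipse((p*1000).astype(np.float32));return round(x/1000,4),round(y/1000,4),round(a),round(b)
E
python3 - <<'E'
from h import *
import pickle
T=ctrl.camera("top");S=ctrl.camera("side")
for n,c in(("top",T),("side",S)):
    R=cv2.Rodrigues(np.array(c["rvec"]))[0];print(n,-R.T@c["tvec"])
def masks(n,q): 
    return ctrl.trace(n,q)
for q,z in(("plate",.012),("coaster",.008),("timer",.025),("salt_shaker",.07),("spice_jar",.1)):
    for d in masks("top",q): print(q,np.round(d["bbox"]),round(d["confidence"],2),fitcirc(T,d["region"],z),d["region"].sum())
# colour fits, top
hsv=cv2.cvtColor(T["color"],cv2.COLOR_BGR2HSV)
blue=cv2.inRange(hsv,(105,120,60),(125,255,255));blue[:,320:]=0
k=max(cv2.findContours(blue,cv2.RETR_EXTERNAL,cv2.CHAIN_APPROX_NONE)[0],key=cv2.contourArea).reshape(-1,2)
p=unproj(T,k,.003);print("mat",cv2.minAreaRect((p*1000).astype(np.float32)))
red=cv2.inRange(hsv,(0,120,60),(8,255,255))|cv2.inRange(hsv,(172,120,60),(180,255,255))
for x,y in((384,207),(413,210),(424,257)):
    m=np.zeros_like(red);m[y-14:y+14,x-14:x+14]=red[y-14:y+14,x-14:x+14]
    for z in(.106,.08):print("cap",x,y,z,fitcirc(T,m>0,z))
for d in masks("top","teaspoon"):
    ys,xs=np.nonzero(d["region"]);p=unproj(T,np.c_[xs,ys],.004);print("spoon",d["confidence"],cv2.minAreaRect((p*1000).astype(np.float32)))
for q in("salt_shaker","timer","teaspoon","spice_jar","orange_mug","food_tin"):
    for d in masks("side",q): print("side",q,np.round(d["bbox"]),round(d["confidence"],2))
cv2.imwrite("pics/t_crop.png",cv2.resize(T["color"][185:295,315:445],None,fx=5,fy=5,interpolation=cv2.INTER_CUBIC))
E
```

```text
top [ 0.50729962 -0.10203674  1.49448102]
side [ 0.51246671 -0.99410174  0.89516967]
plate [224. 208. 271. 252.] 0.75 (0.4877, 0.0001, 116, 118) 1424
coaster [150. 198. 189. 239.] 0.64 (0.5111, 0.2194, 114, 119) 1368
timer [327. 248. 348. 270.] 0.95 (0.4105, -0.2518, 63, 64) 442
timer [378. 240. 390. 281.] 0.51 (0.4159, -0.3743, 24, 122) 219
salt_shaker [327. 205. 342. 220.] 0.71 (0.5384, -0.2311, 39, 41) 193
spice_jar [372. 195. 394. 216.] 0.8 (0.553, -0.3609, 43, 59) 307
spice_jar [417. 251. 430. 259.] 0.75 (0.4212, -0.4725, 23, 43) 124
spice_jar [404. 204. 421. 215.] 0.45 (0.5449, -0.4395, 31, 45) 168
mat ((499.2987365722656, 110.16427612304688), (469.63433837890625, 279.5823974609375), 84.01668548583984)
cap 384 207 0.106 (0.5538, -0.3665, 42, 44)
cap 384 207 0.08 (0.5547, -0.3715, 43, 45)
cap 413 210 0.106 (0.5456, -0.4457, 30, 32)
cap 413 210 0.08 (0.5463, -0.4521, 30, 33)
cap 424 257 0.106 (0.4201, -0.4752, 30, 33)
cap 424 257 0.08 (0.4184, -0.4822, 30, 33)
spoon 0.68 ((405.3467712402344, -384.5225524902344), (123.50531005859375, 26.063114166259766), 20.60378074645996)
side salt_shaker [260. 231. 276. 258.] 0.94
side timer [210. 243. 232. 274.] 0.81
side teaspoon [195. 290. 243. 309.] 0.6
side spice_jar [216. 313. 232. 342.] 0.83
side spice_jar [266. 259. 286. 301.] 0.82
side spice_jar [269. 300. 285. 328.] 0.73
side orange_mug [306. 163. 334. 202.] 0.81
side food_tin [310. 152. 329. 166.] 0.66
side food_tin [233. 149. 267. 170.] 0.21
```

View pics/t_crop.png

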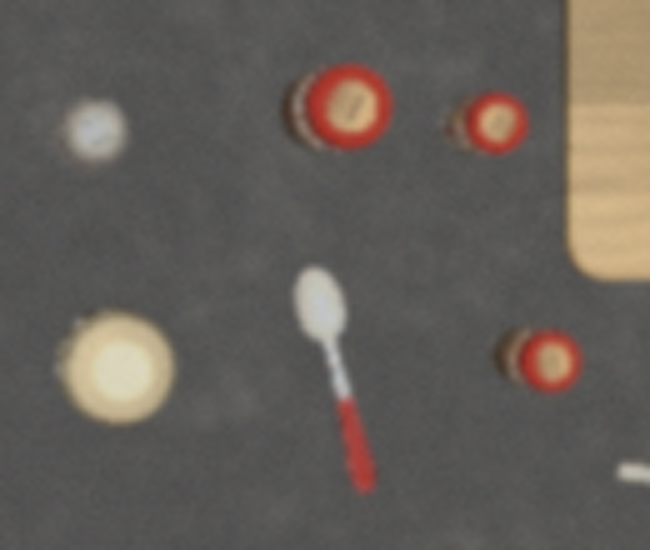

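The wanted jar is the one with the 45 mm cap, at top (384,207). The caps at (413,210) and (424,257) are about 31 mm, so those two are the look-alikes. Next I'll refine positions using both views.

```bash
cat >> h.py <<'E'
from scipy.optimize import least_squares
PROF={"salt_shaker":[(0,.022),(.06,.022),(.07,.017),(.084,.015),(.09,.006)],
"spice_jar":[(0,.021),(.085,.021),(.086,.0225),(.106,.0225)],
"timer":[(0,.022),(.012,.031),(.025,.033),(.04,.030),(.055,.021),(.065,.008)],
"orange_mug":[(0,.04),(.101,.0405)],"food_tin":[(0,.0375),(.058,.0375)]}
def bb(c,q,x,y,z0=0):
    a=np.linspace(0,2*np.pi,48)
    P=np.concatenate([np.c_[x+r*np.cos(a),y+r*np.sin(a),0*a+z+z0] for z,r in PROF[q]])
    p=proj(c,P);return np.r_[p.min(0),p.max(0)]
def locate(cams,boxes,q,g,z0=0):
    f=lambda v:np.concatenate([bb(c,q,v[0],v[1],z0)-np.array(b) for c,b in zip(cams,boxes)])
    r=least_squares(f,g,loss="soft_l1",diff_step=1e-4);return r.x,f(r.x)
def mbox(reg):
    ys,xs=np.nonzero(reg);return [xs.min(),ys.min(),xs.max()+1,ys.max()+1]
E
python3 - <<'E'
from h import *
T=ctrl.camera("top");S=ctrl.camera("side")
def best(n,q,px):
    D=[d for d in ctrl.trace(n,q) if np.hypot((d["bbox"][0]+d["bbox"][2])/2-px[0],(d["bbox"][1]+d["bbox"][3])/2-px[1])<14]
    return mbox(D[0]["region"]) if D else None
for q,g,pt,ps in(("timer",(.41,-.25),(338,259),(221,258)),("salt_shaker",(.538,-.231),(334,211),(268,245)),("spice_jar",(.554,-.367),(384,207),(276,280))):
    a,b=best("top",q,pt),best("side",q,ps);print(q,a,b)
    for cs,bs in(([T],[a]),([S],[b]),([T,S],[a,b])):
        if None in bs: continue
        x,r=locate(cs,bs,q,g);print("  ",np.round(x,4),np.round(r,1))
for q,g,ps in(("orange_mug",(.6,.0),(320,183)),("food_tin",(.62,.1),(321,158))):
    b=best("side",q,ps);x,r=locate([S],[b],q,g);print(q,b,np.round(x,3),np.round(r,1))
p=unproj(T,[(378.8,245),(388,283.3)],.004);print(p,np.linalg.norm(p[1]-p[0]))
hsv=cv2.cvtColor(T["color"],cv2.COLOR_BGR2HSV);crop=(slice(234,290),slice(370,396))
g=np.abs(T["color"].astype(int)-np.median(T["color"][crop].reshape(-1,3),0)).sum(2);m=np.zeros(g.shape,bool);m[crop]=(g[crop]>70)
ys,xs=np.nonzero(m);p=unproj(T,np.c_[xs,ys]+0.0,.004)*1000;print(mbox(m),cv2.minAreaRect(p.astype(np.float32)))
d=np.linalg.svd(p-p.mean(0))[2][0];s=(p-p.mean(0))@d;c=p.mean(0)+d*(s.max()+s.min())/2;print("spoon c",c,d,np.degrees(np.arctan2(d[1],d[0])),s.max()-s.min())
E
```

```text
timer [np.int64(326), np.int64(246), np.int64(350), np.int64(270)] [np.int64(211), np.int64(243), np.int64(234), np.int64(271)]
   [ 0.4103 -0.2533] [ 0.2  0.1 -0.2 -0.1]
   [ 0.4121 -0.2542] [-0.5  1.6  0.5 -1.5]
   [ 0.411  -0.2534] [ 0.2 -0.1 -0.1 -0.4 -0.9  1.3  0.1 -1.7]
salt_shaker [np.int64(325), np.int64(204), np.int64(340), np.int64(220)] [np.int64(260), np.int64(232), np.int64(276), np.int64(260)]
   [ 0.5375 -0.2358] [-1.5 -0.1  1.3  0.1]
   [ 0.5392 -0.2353] [-0.2 -1.2  0.2  1.1]
   [ 0.5383 -0.2357] [-1.5 -0.4  1.3 -0.2 -0.5 -1.1 -0.1  1.2]
spice_jar [np.int64(371), np.int64(198), np.int64(394), np.int64(215)] [np.int64(267), np.int64(261), np.int64(286), np.int64(300)]
   [ 0.5523 -0.3701] [ 0.1 -0.1 -0.1  0.1]
   [ 0.5529 -0.368 ] [ 0.3 -0.2 -0.3  0.2]
   [ 0.5526 -0.3692] [-0.2 -0.2 -0.4 -0.1  0.2  0.2 -0.3  0.6]
orange_mug [np.int64(308), np.int64(164), np.int64(335), np.int64(203)] [0.725 0.005] [-0.1 -0.7  0.1  0.6]
food_tin [np.int64(309), np.int64(150), np.int64(331), np.int64(169)] [0.748 0.17 ] [-0.1 -5.   0.1  2. ]
[[ 0.44628173 -0.37102715]
 [ 0.33798511 -0.39823132]] 0.11166120656654396
[np.int64(374), np.int64(238), np.int64(390), np.int64(283)] ((404.99871826171875, -383.89691162109375), (129.07363891601562, 28.862699508666992), 18.97388458251953)
spoon c [ 404.05986485 -381.35050397] [-0.96676403 -0.25567032] -165.18669149080688 129.24631006124756
```

```bash
cat >> h.py <<'E'
from scipy.spatial.transform import Rotation as Ro
def st():
    o=ctrl.get_obs();R=Ro.from_quat(np.roll(o["eef_rot"],-1));return o,R
def delta(x,y,z,th):
    o,R=st();M=R.as_matrix();t=np.radians(th)
    G=np.array([[np.cos(t),np.sin(t),0],[np.sin(t),-np.cos(t),0],[0,0,-1]]).T
    d=M.T@(np.array([x,y,z])-o["eef_pos"])*100;rv=np.degrees((R.inv()*Ro.from_matrix(G)).as_rotvec())
    print("t %.2f pos %s th %.1f open %.3f F %s | d(cm) %s  rv %s"%(o["time_s"],np.round(o["eef_pos"],4),np.degrees(np.arctan2(M[1,0],M[0,0])),o["opening"],np.round(o["wrist_force"],1),np.round(d,2),np.round(rv,1)))
E
python3 -c "
from h import *
delta(.135,.559,.304,84)"
```

```text
t 2.30 pos [0.1354 0.5588 0.3039] th 76.4 open 1.002 F [0.5 0.5 0.7] | d(cm) [ 0.   -0.05 -0.01]  rv [ 0.   0.  -7.6]
```

Request:
{"api": "move_arm", "payload": {
  "rows": "0 0 0 0 0 -7.6 1; 0 0 0 0 0 0 1"
}}

```text
time_s: 2.5
eef_pos: [0.1354, 0.5588, 0.3039]
eef_rot: [0.0, 0.743, 0.669, 0.0]
wrist_force: [0.9, 0.0, -0.4]
opening: 0.999
```

```bash
python3 -c "
from h import *
delta(.45,.10,.27,84);delta(.411,-.2535,.22,84)"
```

```text
t 2.50 pos [0.1354 0.5588 0.3039] th 84.1 open 0.999 F [ 0.9  0.  -0.4] | d(cm) [-42.38  36.04   3.39]  rv [ 0.  -0.   0.1]
t 2.50 pos [0.1354 0.5588 0.3039] th 84.1 open 0.999 F [ 0.9  0.  -0.4] | d(cm) [-77.94  35.82   8.39]  rv [ 0.  -0.   0.1]
```

Request:
{"api": "move_arm", "payload": {
  "rows": "-3 3 0 0 0 0 1;-3 3 0 0 0 0 1;-3 3 0 0 0 0 1;-3 3 0 0 0 0 1;-3 3 0 0 0 0 1;-3 3 0 0 0 0 1;-3 3 0 0 0 0 1;-3 3 0 0 0 0 1;-3 3 0 0 0 0 1;-3 3 0 0 0 0 1;-4 2 0 0 0 0 1;-4 2 0 0 0 0 1;-4 0 0 0 0 0 1;-4 0 0 0 0 0 1;-4 0 0 0 0 0 1;-4 0 0 0 0 0 1;-4 0 0 0 0 0 1;-4 0 0 0 0 0 1;-4 0 0 0 0 0 1;-4 0 0 0 0 0 1"
}}

```text
time_s: 4.5
eef_pos: [0.3996, -0.1746, 0.3042]
eef_rot: [0.0, 0.745, 0.668, 0.0]
wrist_force: [1.0, 0.2, 0.6]
opening: 0.998
```

```bash
python3 -c "
from h import *
delta(.411,-.2535,.16,84)"
```

```text
t 4.50 pos [ 0.3996 -0.1746  0.3042] th 83.8 open 0.998 F [1.  0.2 0.6] | d(cm) [-7.71  1.97 14.43]  rv [ 0.   0.  -0.2]
```

Request:
{"api": "move_arm", "payload": {
  "rows": "-3 1 2 0 0 0 1;-3 1 3 0 0 0 1;-1.7 0 3.5 0 0 -0.2 1;0 0 3.5 0 0 0 1;0 0 2.4 0 0 0 1;0 0 0 0 0 0 1"
}}

```text
time_s: 5.1
eef_pos: [0.41, -0.2501, 0.1565]
eef_rot: [-0.004, 0.743, 0.669, -0.0]
wrist_force: [0.2, 0.4, -0.3]
opening: 1.003
```

```bash
python3 - <<'E'
from h import *
delta(.411,-.2535,.084,84)
T=ctrl.camera("top");S=ctrl.camera("side")
cv2.imwrite("pics/c1.png",np.hstack([cv2.resize(T["color"][200:300,280:400],None,fx=3.3,fy=3.3),cv2.resize(S["color"][200:300,180:300],None,fx=3.3,fy=3.3)]))
E
```

```text
t 5.10 pos [ 0.41   -0.2501  0.1565] th 84.0 open 1.003 F [ 0.2  0.4 -0.3] | d(cm) [-0.36  0.18  7.25]  rv [-0.3 -0.3 -0. ]
```

View pics/c1.png

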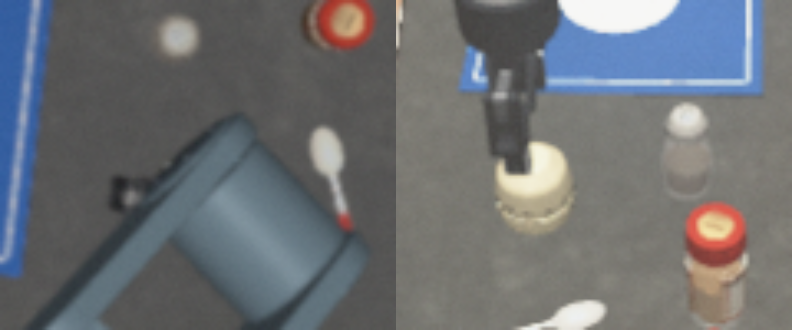

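The side view shows the near finger in front of the timer (about 516,165 in the crop), aligned with it. Going down.

Request:
{"api": "move_arm", "payload": {
  "rows": "-0.3 0.1 0 0 0 0 1;0 0 2 0 0 0 1;0 0 2 0 0 0 1;0 0 2 0 0 0 1;0 0 1 0 0 0 1;0 0 0 0 0 0 1"
}}

```text
time_s: 5.8
eef_pos: [0.4126, -0.2548, 0.0899]
eef_rot: [-0.0, 0.742, 0.67, -0.0]
wrist_force: [-0.9, 0.5, 0.0]
opening: 0.997
```

```bash
python3 -c "
from h import *
delta(.411,-.2535,.084,84)"
```

```text
t 5.80 pos [ 0.4126 -0.2548  0.0899] th 84.2 open 0.997 F [-0.9  0.5  0. ] | d(cm) [ 0.11 -0.18  0.59]  rv [-0.  -0.   0.2]
```

Request:
{"api": "move_arm", "payload": {
  "rows": "0.1 -0.2 0.6 0 0 0 1;0 0 0 0 0 0 0.3;0 0 0 0 0 0 0.3;0 0 0 0 0 0 0.3;0 0 0 0 0 0 0.3;0 0 0 0 0 0 0.3;0 0 0 0 0 0 0.3;0 0 0 0 0 0 0.3"
}}

```text
time_s: 6.6
eef_pos: [0.411, -0.2537, 0.0852]
eef_rot: [0.0, 0.742, 0.67, -0.0]
wrist_force: [-3.4, 2.5, 9.1]
opening: 0.713
```

```bash
python3 -c "
from h import *
delta(.5115,.2194,.16,84)"
```

```text
t 6.60 pos [ 0.411  -0.2537  0.0852] th 84.2 open 0.713 F [-3.4  2.5  9.1] | d(cm) [48.08  5.21 -7.49]  rv [0.  0.  0.2]
```

Request:
{"api": "move_arm", "payload": {
  "rows": "0 0 -2 0 0 0 0.3;0 0 -3 0 0 0 0.3;0 0 -3 0 0 0 0.3;4 0.4 0 0 0 0 0.3;4 0.4 0 0 0 0 0.3;4 0.4 0 0 0 0 0.3;4 0.4 0 0 0 0 0.3;4 0.4 0 0 0 0 0.3;4 0.4 0 0 0 0 0.3;4 0.4 0 0 0 0 0.3;4 0.4 0 0 0 0 0.3;4 0.4 0 0 0 0 0.3;4 0.4 0 0 0 0 0.3;4 0.4 0 0 0 0 0.3;3 0.4 0 0 0 0 0.3;1 0.4 0 0 0 0 0.3;0 0 0 0 0 0 0.3;0 0 0 0 0 0 0.3"
}}

```text
time_s: 8.4
eef_pos: [0.5109, 0.2179, 0.1638]
eef_rot: [0.0, 0.742, 0.67, -0.0]
wrist_force: [0.3, -0.1, -0.6]
opening: 0.713
```

```bash
python3 - <<'E'
from h import *
delta(.5111,.2194,.0955,84)
S=ctrl.camera("side")
cv2.imwrite("pics/c2.png",cv2.resize(S["color"][100:220,180:340],None,fx=4,fy=4))
E
```

```text
t 8.40 pos [0.5109 0.2179 0.1638] th 84.2 open 0.713 F [ 0.3 -0.1 -0.6] | d(cm) [0.16 0.   6.83]  rv [-0.   0.   0.2]
```

View pics/c2.png

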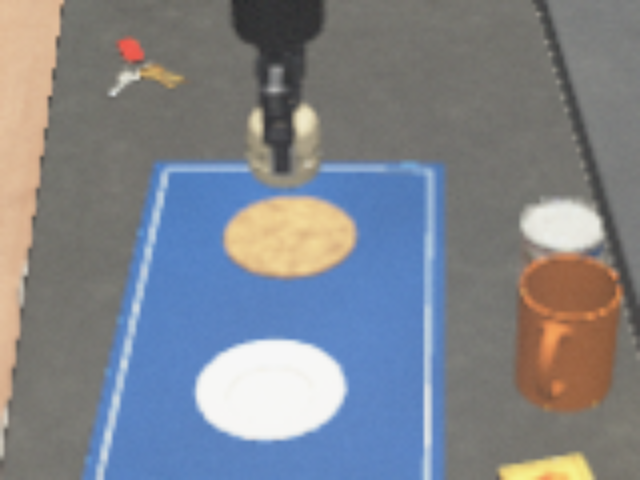

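The timer is held, above the coaster (crop 285,145). Lowering.

Request:
{"api": "move_arm", "payload": {
  "rows": "0.15 0 2 0 0 0 0.3;0 0 2 0 0 0 0.3;0 0 1.5 0 0 0 0.3;0 0 1 0 0 0 0.3;0 0 0.3 0 0 0 0.3;0 0 0 0 0 0 0.3;0 0 0 0 0 0 0.3"
}}

```text
time_s: 9.15
eef_pos: [0.5118, 0.2202, 0.0966]
eef_rot: [0.0, 0.742, 0.67, 0.0]
wrist_force: [-0.4, -0.4, 0.1]
opening: 0.714
```

```bash
python3 -c "
from h import *
delta(.5111,.2194,.0933,84)"
```

```text
t 9.15 pos [0.5118 0.2202 0.0966] th 84.2 open 0.714 F [-0.4 -0.4  0.1] | d(cm) [-0.09 -0.07  0.33]  rv [ 0.1 -0.   0.2]
```

Request:
{"api": "move_arm", "payload": {
  "rows": "-0.1 -0.1 0.2 0 0 0 0.3;0 0 0.1 0 0 0 0.3;0 0 0 0 0 0 0.3;0 0 0 0 0 0 0.3"
}}

```text
time_s: 9.55
eef_pos: [0.5103, 0.2194, 0.0933]
eef_rot: [0.0, 0.742, 0.67, 0.0]
wrist_force: [-1.8, -0.9, 2.8]
opening: 0.716
```

```bash
python3 -c "
from h import *
delta(.5111,.2194,.0933,84)"
```

```text
t 9.55 pos [0.5103 0.2194 0.0933] th 84.2 open 0.716 F [-1.8 -0.9  2.8] | d(cm) [ 0.01  0.08 -0.  ]  rv [ 0.  -0.   0.2]
```

Request:
{"api": "move_arm", "payload": {
  "rows": "0 0 0 0 0 0 1;0 0 0 0 0 0 1;0 0 0 0 0 0 1;0 0 0 0 0 0 1;0 0 -2 0 0 0 1;0 0 -3 0 0 0 1;0 0 -4 0 0 0 1;0 0 -4 0 0 0 1;-4 0 0 0 0 0 1;-4 0 0 0 0 0 1;-4 0 0 0 0 0 1;-4 0 0 0 0 0 1;-4 0 0 0 0 0 1;-4 0 0 0 0 0 1;-4 0 0 0 0 0 1;-4 0 0 0 0 0 1;-4 0 0 0 0 0 1;-4 1 0 0 0 0 0.85;-4 3 0 0 0 0 0.85;0 3 0 0 0 0 0.85"
}}

```text
time_s: 11.55
eef_pos: [0.5353, -0.2308, 0.2233]
eef_rot: [0.001, 0.744, 0.668, -0.0]
wrist_force: [0.9, -0.2, 0.3]
opening: 0.855
```

```bash
python3 - <<'E'
from h import *
delta(.5383,-.2355,.102,84)
S=ctrl.camera("side")
cv2.imwrite("pics/c3.png",cv2.resize(S["color"][120:280,180:340],None,fx=3.6,fy=3.6))
E
```

```text
t 11.55 pos [ 0.5353 -0.2308  0.2233] th 83.9 open 0.855 F [ 0.9 -0.2  0.3] | d(cm) [-0.41  0.33 12.13]  rv [ 0.1  0.1 -0.1]
```

View pics/c3.png

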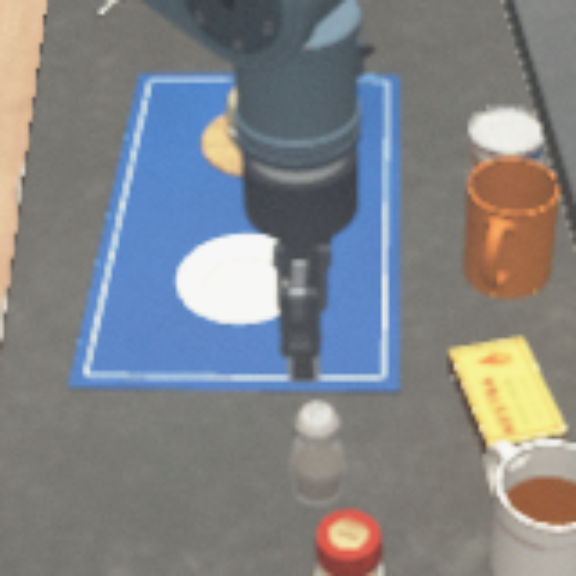

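The gripper hangs behind and above the salt (crop 318,455), and the timer has stayed on the coaster. Descending.

Request:
{"api": "move_arm", "payload": {
  "rows": "-0.4 0.3 2 0 0 0 0.85;0 0 2 0 0 0 0.85;0 0 1.5 0 0 0 0.85;0 0 0 0 0 0 0.85;0 0 0 0 0 0 0.85"
}}

```text
time_s: 12.1
eef_pos: [0.5377, -0.2296, 0.1679]
eef_rot: [-0.0, 0.742, 0.67, -0.0]
wrist_force: [0.2, -0.7, 1.1]
opening: 0.852
```

```bash
python3 - <<'E'
from h import *
delta(.5383,-.2355,.102,84)
E
```

```text
t 12.10 pos [ 0.5377 -0.2296  0.1679] th 84.2 open 0.852 F [ 0.2 -0.7  1.1] | d(cm) [-0.58  0.12  6.59]  rv [-0.  -0.   0.2]
```

Request:
{"api": "move_arm", "payload": {
  "rows": "-0.6 0.1 1 0 0 0 0.85;0 0 2 0 0 0 0.85;0 0 2 0 0 0 0.85;0 0 1.5 0 0 0 0.85;0 0 0 0 0 0 0.85;0 0 0 0 0 0 0.85;0 0 0 0 0 0 0.3;0 0 0 0 0 0 0.3;0 0 0 0 0 0 0.3;0 0 0 0 0 0 0.3;0 0 0 0 0 0 0.3;0 0 0 0 0 0 0.3;0 0 0 0 0 0 0.3;0 0 0 0 0 0 0.3"
}}

```text
time_s: 13.5
eef_pos: [0.539, -0.2362, 0.1046]
eef_rot: [0.001, 0.742, 0.67, 0.0]
wrist_force: [-1.1, 0.8, 5.4]
opening: 0.441
```

```bash
python3 - <<'E'
from h import *
delta(.495,.1101,.16,84)
E
```

```text
t 13.50 pos [ 0.539  -0.2362  0.1046] th 84.2 open 0.441 F [-1.1  0.8  5.4] | d(cm) [34.01 -7.87 -5.59]  rv [0.1 0.1 0.2]
```

Request:
{"api": "move_arm", "payload": {
  "rows": "0 0 -2 0 0 0 0.3;0 0 -2 0 0 0 0.3;0 0 -2 0 0 0 0.3;4 -1 0 0 0 0 0.3;4 -1 0 0 0 0 0.3;4 -1 0 0 0 0 0.3;4 -1 0 0 0 0 0.3;4 -1 0 0 0 0 0.3;4 -1 0 0 0 0 0.3;4 -1 0 0 0 0 0.3;3 -0.9 0 0 0 0 0.3;2 0 0 0 0 0 0.3;1 0 0 0 0 0 0.3;0 0 0 0 0 0 0.3;0 0 0 0 0 0 0.3;0 0 0 0 0 0 0.3"
}}

```text
time_s: 15.1
eef_pos: [0.4943, 0.1093, 0.1629]
eef_rot: [0.0, 0.743, 0.67, -0.0]
wrist_force: [0.3, 0.5, -1.3]
opening: 0.439
```

```bash
python3 - <<'E'
from h import *
delta(.4955,.1101,.1078,84)
S=ctrl.camera("side")
cv2.imwrite("pics/c4.png",cv2.resize(S["color"][100:260,180:340],None,fx=3.6,fy=3.6))
E
```

```text
t 15.10 pos [0.4943 0.1093 0.1629] th 84.1 open 0.439 F [ 0.3  0.5 -1.3] | d(cm) [0.09 0.11 5.51]  rv [0.  0.  0.1]
```

View pics/c4.png

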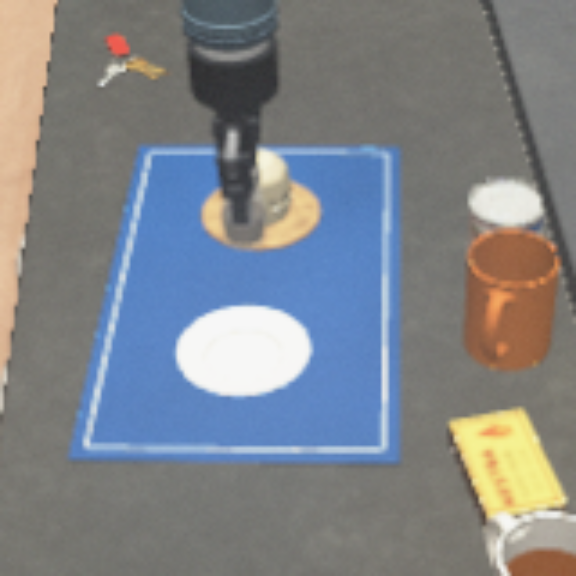

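The salt is held at crop (243,220), and the timer stands in the middle of the coaster. Lowering the salt.

Request:
{"api": "move_arm", "payload": {
  "rows": "0.1 0.1 2 0 0 0 0.3;0 0 2 0 0 0 0.3;0 0 1 0 0 0 0.3;0 0 0.4 0 0 0 0.3;0 0 0 0 0 0 0.3;0 0 0 0 0 0 0.3"
}}

```text
time_s: 15.75
eef_pos: [0.4957, 0.1111, 0.1096]
eef_rot: [0.0, 0.742, 0.67, 0.0]
wrist_force: [0.4, -1.0, -0.9]
opening: 0.44
```

```bash
python3 - <<'E'
from h import *
delta(.4955,.1101,.1075,84)
E
```

```text
t 15.75 pos [0.4957 0.1111 0.1096] th 84.2 open 0.440 F [ 0.4 -1.  -0.9] | d(cm) [-0.1  -0.01  0.21]  rv [ 0.1 -0.   0.2]
```

Request:
{"api": "move_arm", "payload": {
  "rows": "-0.1 0 0.15 0 0 0 0.3;0 0 0.1 0 0 0 0.3;0 0 0 0 0 0 0.3;0 0 0 0 0 0 0.3"
}}

```text
time_s: 16.15
eef_pos: [0.4958, 0.1102, 0.1076]
eef_rot: [0.001, 0.742, 0.67, 0.001]
wrist_force: [-1.6, -0.6, 6.0]
opening: 0.442
```

Request:
{"api": "move_arm", "payload": {
  "rows": "0 0 0 0 0 0 0.8;0 0 0 0 0 0 0.8;0 0 0 0 0 0 0.8;0 0 0 0 0 0 0.8;0 0 -2 0 0 0 0.8;0 0 -3 0 0 0 0.8;0 0 -4 0 0 0 0.8;0 0 -4 0 0 0 0.8;-4 0 0 0 0 0 0.8;-4 0 0 0 0 0 0.8;-4 0 0 0 0 0 0.8;-4 0 0 0 0 0 0.8;-4 1 0 0 0 0 0.8;-4 1 0 0 0 0 0.8;-4 1 0 0 0 0 0.8;-4 1 0 0 0 0 0.8;-4 1 0 0 0 0 0.8;-4 1 0 0 0 0 0.8;-4 2 0 0 0 0 0.8;-4 2 0 0 0 0 0.8"
}}

```text
time_s: 18.15
eef_pos: [0.5459, -0.3792, 0.2362]
eef_rot: [-0.0, 0.742, 0.67, 0.0]
wrist_force: [0.6, 0.0, 0.4]
opening: 0.801
```

```bash
python3 - <<'E'
from h import *
delta(.5526,-.369,.12,84)
E
```

```text
t 18.15 pos [ 0.5459 -0.3792  0.2362] th 84.1 open 0.801 F [0.6 0.  0.4] | d(cm) [ 1.08  0.57 11.62]  rv [-0.  -0.   0.1]
```

Request:
{"api": "move_arm", "payload": {
  "rows": "1.1 0.6 0 0 0 0 0.8;0 0 2 0 0 0 0.8;0 0 2 0 0 0 0.8;0 0 0 0 0 0 0.8;0 0 0 0 0 0 0.8"
}}

```text
time_s: 18.65
eef_pos: [0.5528, -0.3665, 0.1962]
eef_rot: [-0.001, 0.742, 0.67, -0.0]
wrist_force: [-0.6, 0.1, 0.5]
opening: 0.8
```

```bash
python3 - <<'E'
from h import *
delta(.5526,-.369,.12,84)
S=ctrl.camera("side")
cv2.imwrite("pics/c5.png",cv2.resize(S["color"][120:340,180:340],None,fx=2.7,fy=2.7))
E
```

```text
t 18.65 pos [ 0.5528 -0.3665  0.1962] th 84.2 open 0.800 F [-0.6  0.1  0.5] | d(cm) [-0.26  0.01  7.61]  rv [-0.1 -0.1  0.2]
```

View pics/c5.png

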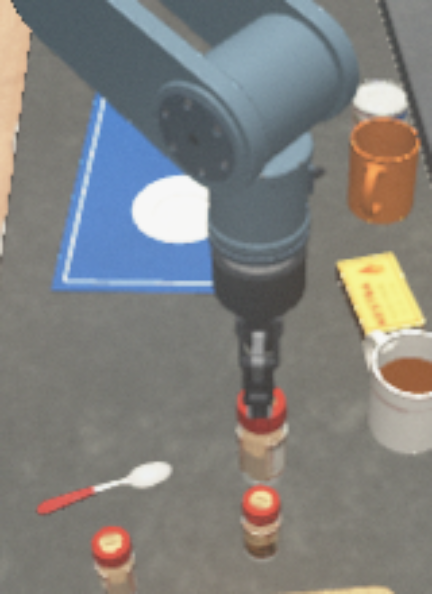

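The near finger hangs over the front of the big jar (crop 260,405), square to it. Descending and gripping.

Request:
{"api": "move_arm", "payload": {
  "rows": "-0.3 0 1.5 0 0 0 0.8;0 0 2 0 0 0 0.8;0 0 2 0 0 0 0.8;0 0 1.9 0 0 0 0.8;0 0 0 0 0 0 0.8;0 0 0 0 0 0 0.8;0 0 0 0 0 0 0.3;0 0 0 0 0 0 0.3;0 0 0 0 0 0 0.3;0 0 0 0 0 0 0.3;0 0 0 0 0 0 0.3;0 0 0 0 0 0 0.3;0 0 0 0 0 0 0.3"
}}

```text
time_s: 20.0
eef_pos: [0.5535, -0.3703, 0.1243]
eef_rot: [0.001, 0.742, 0.67, 0.0]
wrist_force: [-0.3, 3.1, 5.9]
opening: 0.507
```

```bash
python3 - <<'E'
from h import *
delta(.559,.1035,.23,84)
E
```

```text
t 20.00 pos [ 0.5535 -0.3703  0.1243] th 84.2 open 0.507 F [-0.3  3.1  5.9] | d(cm) [ 47.18  -4.23 -10.64]  rv [0.1 0.1 0.2]
```

Request:
{"api": "move_arm", "payload": {
  "rows": "0 0 -2 0 0 0 0.3;0 0 -3 0 0 0 0.3;0 0 -3 0 0 0 0.3;4 -0.4 0 0 0 0 0.3;4 -0.4 0 0 0 0 0.3;4 -0.4 0 0 0 0 0.3;4 -0.4 0 0 0 0 0.3;4 -0.4 0 0 0 0 0.3;4 -0.4 0 0 0 0 0.3;4 -0.4 0 0 0 0 0.3;4 -0.4 0 0 0 0 0.3;4 -0.4 0 0 0 0 0.3;4 -0.4 0 0 0 0 0.3;3 -0.2 0 0 0 0 0.3;2 0 0 0 0 0 0.3;1 0 0 0 0 0 0.3;1 0 0 0 0 0 0.3;0 0 0 0 0 0 0.3;0 0 0 0 0 0 0.3"
}}

```text
time_s: 21.9
eef_pos: [0.5586, 0.1011, 0.2023]
eef_rot: [0.0, 0.742, 0.67, -0.0]
wrist_force: [-0.7, 0.2, -1.2]
opening: 0.507
```

```bash
python3 - <<'E'
from h import *
delta(.56,.1032,.1275,84)
S=ctrl.camera("side");T=ctrl.camera("top")
cv2.imwrite("pics/c6.png",np.hstack([cv2.resize(S["color"][100:260,180:340],None,fx=2.5,fy=2.5),cv2.resize(T["color"][140:300,120:280],None,fx=2.5,fy=2.5)]))
E
```

```text
t 21.90 pos [0.5586 0.1011 0.2023] th 84.2 open 0.507 F [-0.7  0.2 -1.2] | d(cm) [0.23 0.12 7.48]  rv [-0.   0.   0.2]
```

View pics/c6.png

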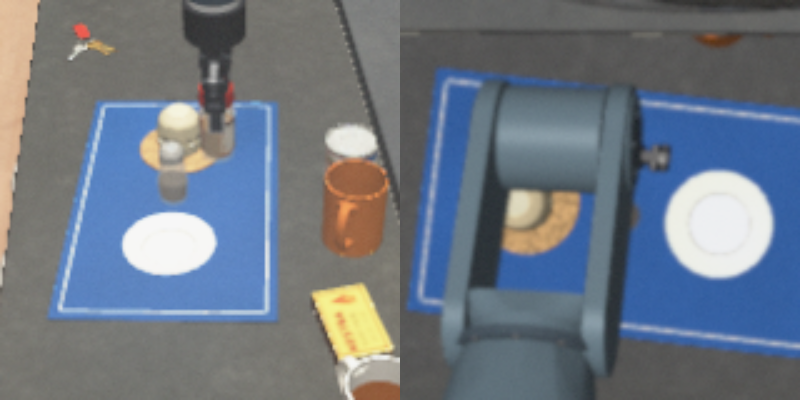

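The side view shows the salt standing at crop (173,175), clear of the held jar (218,125). I'll check the salt's position, then place the jar.

```bash
python3 - <<'E'
from h import *
S=ctrl.camera("side")
for q,g,z in(("salt_shaker",(.495,.11),.003),("timer",(.511,.219),.008),("spice_jar",(.559,.103),.07)):
  for d in ctrl.trace("side",q):
    b=mbox(d["region"])
    if b[1]<200: x,r=locate([S],[b],q,g,z);print(q,d["confidence"],[int(v) for v in b],np.round(x,4),np.round(r,1))
E
```

```text
salt_shaker 0.49 [242, 157, 255, 181] [0.4953 0.1125] [-0.5 -1.4  0.5  1.2]
salt_shaker 0.45 [259, 135, 274, 166] [0.5621 0.2079] [ 1.1  3.5 -1.1 -1.9]
timer 0.83 [242, 142, 260, 163] [0.5069 0.216 ] [-0.2  0.5  0.2 -0.5]
spice_jar 0.66 [259, 136, 274, 166] [0.559  0.0975] [ 0.3 -3.  -0.3  1.9]
```

Request:
{"api": "move_arm", "payload": {
  "rows": "0.2 0.1 2 0 0 0 0.3;0 0 2 0 0 0 0.3;0 0 2 0 0 0 0.3;0 0 1 0 0 0 0.3;0 0 0.2 0 0 0 0.3;0 0 0 0 0 0 0.3;0 0 0 0 0 0 0.3"
}}

```text
time_s: 22.9
eef_pos: [0.5605, 0.1036, 0.1315]
eef_rot: [0.001, 0.742, 0.67, 0.001]
wrist_force: [-0.0, 0.1, -1.5]
opening: 0.511
```

```bash
python3 - <<'E'
from h import *
delta(.56,.1032,.1272,84)
E
```

```text
t 22.90 pos [0.5605 0.1036 0.1315] th 84.2 open 0.511 F [-0.   0.1 -1.5] | d(cm) [-0.05 -0.04  0.43]  rv [ 0.1 -0.   0.2]
```

Request:
{"api": "move_arm", "payload": {
  "rows": "-0.05 -0.05 0.25 0 0 0 0.3;0 0 0.15 0 0 0 0.3;0 0 0.1 0 0 0 0.3;0 0 0 0 0 0 0.3;0 0 0 0 0 0 0.3"
}}

```text
time_s: 23.4
eef_pos: [0.56, 0.1033, 0.1272]
eef_rot: [0.001, 0.742, 0.67, 0.001]
wrist_force: [-2.6, 0.2, 9.2]
opening: 0.505
```

Request:
{"api": "move_arm", "payload": {
  "rows": "0 0 0 0 0 0 0.75;0 0 0 0 0 0 0.75;0 0 0 0 0 0 0.75;0 0 0 0 0 0 0.75;0 0 -2 0 0 0 0.75;0 0 -3 0 0 0 0.75;0 0 -4 0 0 0 0.75;0 0 -4 0 0 0 0.75;-4 -1 0 0 0 0 0.5;-4 -1 0 0 0 0 0.5;-4 -1 0 0 0 0 0.5;-4 -1 0 0 0 0 0.5;-4 -1 0 0 0 0 0.5;-4 -1 0 0 0 0 0.3;-4 -1 0 0 0 0 0.3;-4 -1 0 0 0 0 0.3;-4 -1 0 0 0 0 0.3;-4 -1 0 0 0 0 0.3;0 0 0 0 0 0 0.3;0 0 0 0 0 0 0.3"
}}

```text
time_s: 25.4
eef_pos: [0.4186, -0.2852, 0.2552]
eef_rot: [-0.0, 0.743, 0.669, 0.0]
wrist_force: [0.7, -0.4, -0.2]
opening: 0.295
```

```bash
python3 - <<'E'
from h import *
delta(.404,-.382,.14,104.8)
S=ctrl.camera("side");T=ctrl.camera("top")
for q,g,z in(("salt_shaker",(.495,.11),.003),("timer",(.511,.219),.008),("spice_jar",(.559,.103),.003)):
 for n,c in(("side",S),("top",T)):
  for d in ctrl.trace(n,q):
    b=mbox(d["region"])
    x,r=locate([c],[b],q,g,z)
    if x[1]>0: print(n,q,round(d["confidence"],2),[int(v) for v in b],np.round(x,4),np.round(r,1))
cv2.imwrite("pics/c7.png",np.hstack([cv2.resize(S["color"][100:260,180:340],None,fx=2.5,fy=2.5),cv2.resize(T["color"][140:300,120:280],None,fx=2.5,fy=2.5)]))
E
```

```text
t 25.40 pos [ 0.4186 -0.2852  0.2552] th 84.0 open 0.295 F [ 0.7 -0.4 -0.2] | d(cm) [-9.79 -0.44 11.51]  rv [ -0.   -0.  -20.8]
side salt_shaker 0.76 [242, 156, 255, 182] [0.4953 0.1119] [-0.5 -0.3  0.5  0.3]
top salt_shaker 0.5 [199, 218, 217, 233] [0.4971 0.1079] [-0.4 -0.6  0.4  0.6]
side timer 0.49 [242, 142, 260, 162] [0.507  0.2192] [-0.2  0.   0.2 -0. ]
top timer 0.62 [158, 210, 180, 232] [0.5081 0.218 ] [-0.9 -0.9  0.9  0.8]
top timer 0.43 [198, 195, 220, 211] [0.5599 0.1067] [-0.8 -4.   0.8  3.7]
side spice_jar 0.87 [260, 149, 275, 184] [0.5605 0.0999] [ 0.5  0.9 -0.5 -0.8]
top spice_jar 0.6 [198, 194, 220, 211] [0.5583 0.1016] [ 0.3 -0.2 -0.4  0.2]
```

View pics/c7.png

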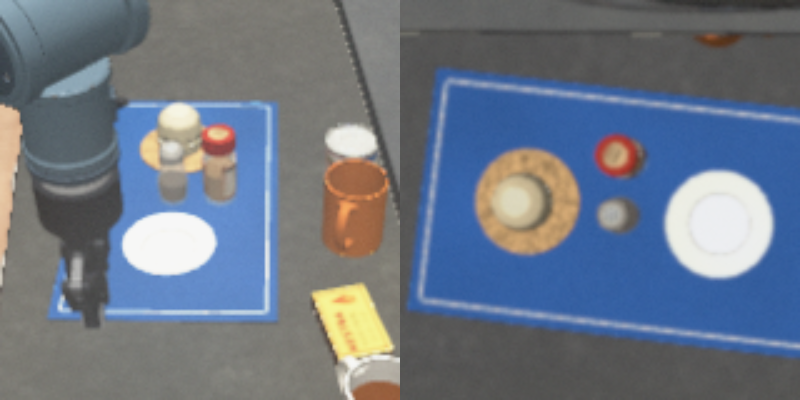

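All three stand within about 4 mm of where they should. In the top crop: timer (522,200), salt (615,215), jar (620,155). Now the spoon.

Request:
{"api": "move_arm", "payload": {
  "rows": "-4 0 2 0 0 0 0.3;-4 -0.4 3 0 0 0 0.3;-1.8 0 3 0 0 0 0.3;0 0 2.5 0 0 -8 0.3;0 0 0 0 0 -8 0.3;0 0 0 0 0 -4.8 0.3;0 0 0 0 0 0 0.3;0 0 0 0 0 0 0.3"
}}

```text
time_s: 26.6
eef_pos: [0.4055, -0.3814, 0.1506]
eef_rot: [0.0, 0.61, 0.793, -0.0]
wrist_force: [-0.4, -0.0, 0.0]
opening: 0.297
```

```bash
python3 - <<'E'
from h import *
delta(.404,-.382,.08,104.8)
S=ctrl.camera("side");T=ctrl.camera("top")
cv2.imwrite("pics/c8.png",np.hstack([cv2.resize(S["color"][240:340,160:280],None,fx=3.3,fy=3.3),cv2.resize(T["color"][200:300,330:450],None,fx=3.3,fy=3.3)]))
for n,c in(("S",S),("T",T)):
  print(n,proj(c,[(.404,-.382,.004),(.468,-.365,.004),(.340,-.399,.004)]))
E
```

```text
t 26.60 pos [ 0.4055 -0.3814  0.1506] th 104.9 open 0.297 F [-0.4 -0.   0. ] | d(cm) [-0.02 -0.16  7.06]  rv [0.  0.  0.1]
S [[219.52564961 301.24060107]
 [244.31712762 293.96640094]
 [194.07934871 308.66876696]]
T [[382.53513272 259.96873356]
 [376.73562746 237.30731542]
 [388.27571197 282.58927402]]
```

View pics/c8.png

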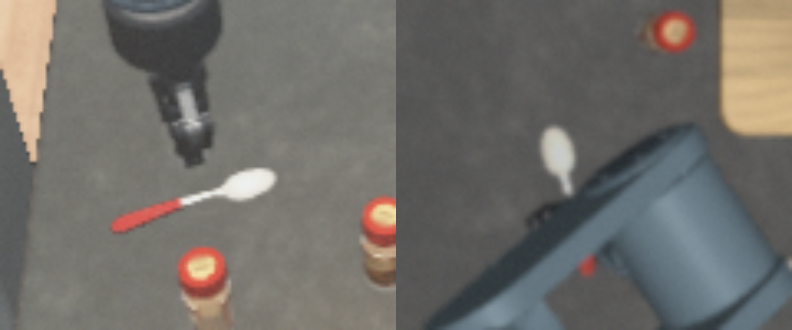

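The projected spoon axis matches both images (side ends (244,294) and (194,309)). Lowering carefully.

Request:
{"api": "move_arm", "payload": {
  "rows": "0 -0.15 2 0 0 0 0.3;0 0 2 0 0 0 0.3;0 0 1.5 0 0 0 0.3;0 0 0.7 0 0 0 0.3;0 0 0.3 0 0 0 0.3;0 0 0 0 0 0 0.3;0 0 0 0 0 0 0.3"
}}

```text
time_s: 27.4
eef_pos: [0.4041, -0.3824, 0.0862]
eef_rot: [0.001, 0.609, 0.793, -0.0]
wrist_force: [-0.1, -0.1, -0.8]
opening: 0.302
```

```bash
python3 - <<'E'
from h import *
delta(.404,-.382,.077,104.8)
S=ctrl.camera("side")
cv2.imwrite("pics/c9.png",cv2.resize(S["color"][260:340,170:270],None,fx=6,fy=6,interpolation=cv2.INTER_CUBIC))
E
```

```text
t 27.40 pos [ 0.4041 -0.3824  0.0862] th 105.0 open 0.302 F [-0.1 -0.1 -0.8] | d(cm) [ 0.04 -0.    0.92]  rv [0.  0.1 0.2]
```

View pics/c9.png

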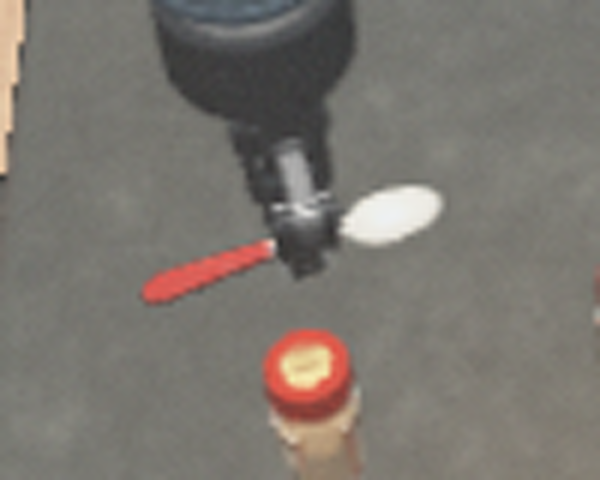

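Request:
{"api": "move_arm", "payload": {
  "rows": "0 0 0.3 0 0 0 0.3;0 0 0.3 0 0 0 0.3;0 0 0.2 0 0 0 0.3;0 0 0 0 0 0 0.3;0 0 0 0 0 0 0.3"
}}

```text
time_s: 27.95
eef_pos: [0.4037, -0.3818, 0.0774]
eef_rot: [-0.0, 0.609, 0.793, 0.0]
wrist_force: [-0.1, -0.5, 0.3]
opening: 0.302
```

Request:
{"api": "move_arm", "payload": {
  "rows": "0 0 0 0 0 0 0.15;0 0 0 0 0 0 0;0 0 0 0 0 0 0;0 0 0 0 0 0 0;0 0 0 0 0 0 0;0 0 0 0 0 0 0"
}}

```text
time_s: 28.55
eef_pos: [0.4038, -0.382, 0.0777]
eef_rot: [0.0, 0.609, 0.793, -0.0]
wrist_force: [-1.2, 1.0, 5.2]
opening: 0.2
```

Request:
{"api": "move_arm", "payload": {
  "rows": "0 0 -1 0 0 0 0;0 0 -2 0 0 0 0;0 0 -2 0 0 0 0;0 0 0 0 0 0 0;0 0 0 0 0 0 0"
}}

```text
time_s: 29.05
eef_pos: [0.4038, -0.3821, 0.1278]
eef_rot: [0.001, 0.609, 0.793, -0.0]
wrist_force: [-0.3, 0.2, -0.5]
opening: 0.195
```

```bash
python3 - <<'E'
from h import *
delta(.478,-.0929,.14,84)
S=ctrl.camera("side");T=ctrl.camera("top")
cv2.imwrite("pics/c10.png",np.hstack([cv2.resize(S["color"][240:340,160:280],None,fx=3.3,fy=3.3),cv2.resize(T["color"][200:300,330:450],None,fx=3.3,fy=3.3)]))
E
```

```text
t 29.05 pos [ 0.4038 -0.3821  0.1278] th 105.0 open 0.195 F [-0.3  0.2 -0.5] | d(cm) [26.02 14.64 -1.25]  rv [ 0.   0.1 21. ]
```

View pics/c10.png

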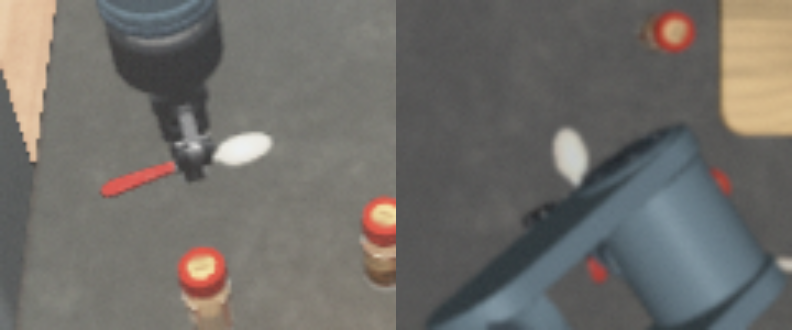

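The spoon is lifted level; the side crop shows the handle at (135,180) and the bowl at (243,148). Carrying it over.

Request:
{"api": "move_arm", "payload": {
  "rows": "3 1.8 0 0 0 0 0;3 1.8 0 0 0 0 0;3 1.8 0 0 0 0 0;3 1.8 0 0 0 0 0;3 1.8 0 0 0 0 0;3 1.8 0 0 0 0 0;3 1.8 0 0 0 0 0;3 1.5 0 0 0 0 0;2 0.5 0 0 0 0 0;0 0 0 0 0 5 0;0 0 0 0 0 5 0;0 0 0 0 0 5 0;0 0 0 0 0 5 0;0 0 0 0 0 0 0;0 0 0 0 0 0 0"
}}

```text
time_s: 30.65
eef_pos: [0.4771, -0.0928, 0.1268]
eef_rot: [-0.001, 0.737, 0.676, -0.0]
wrist_force: [-0.7, 0.5, -0.3]
opening: 0.198
```

```bash
python3 - <<'E'
from h import *
delta(.478,-.0935,.0815,84)
S=ctrl.camera("side");T=ctrl.camera("top")
cv2.imwrite("pics/c11.png",np.hstack([cv2.resize(S["color"][160:260,170:290],None,fx=3.3,fy=3.3),cv2.resize(T["color"][180:280,220:340],None,fx=3.3,fy=3.3)]))
E
```

```text
t 30.65 pos [ 0.4771 -0.0928  0.1268] th 85.1 open 0.198 F [-0.7  0.5 -0.3] | d(cm) [-0.06  0.1   4.53]  rv [-0.1 -0.   1.1]
```

View pics/c11.png

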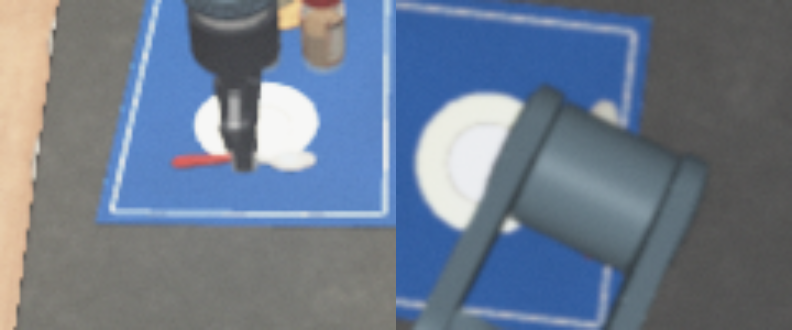

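The spoon (side crop, handle (200,160), bowl (295,160)) runs parallel to the mat's short border. Lowering.

Request:
{"api": "move_arm", "payload": {
  "rows": "-0.1 0.1 1.5 0 0 0 0;0 0 1.5 0 0 0 0;0 0 1 0 0 0 0;0 0 0.4 0 0 0 0;0 0 0 0 0 0 0;0 0 0 0 0 0 0"
}}

```text
time_s: 31.35
eef_pos: [0.4788, -0.0942, 0.0838]
eef_rot: [0.0, 0.737, 0.676, 0.0]
wrist_force: [0.4, 0.0, -0.3]
opening: 0.2
```

```bash
python3 - <<'E'
from h import *
delta(.478,-.0935,.0808,84)
E
```

```text
t 31.35 pos [ 0.4788 -0.0942  0.0838] th 85.0 open 0.200 F [ 0.4  0.  -0.3] | d(cm) [ 0.07 -0.09  0.3 ]  rv [0. 0. 1.]
```

Request:
{"api": "move_arm", "payload": {
  "rows": "0.1 -0.1 0.2 0 0 0 0;0 0 0.1 0 0 0 0;0 0 0 0 0 0 0;0 0 0 0 0 0 0"
}}

```text
time_s: 31.75
eef_pos: [0.4778, -0.093, 0.0808]
eef_rot: [0.0, 0.737, 0.675, 0.0]
wrist_force: [-0.8, 1.0, 3.1]
opening: 0.199
```

Request:
{"api": "move_arm", "payload": {
  "rows": "0 0 0 0 0 0 0.35;0 0 0 0 0 0 0.35;0 0 0 0 0 0 0.35;0 0 -1 0 0 0 0.35;0 0 -2 0 0 0 0.35;0 0 -3 0 0 0 0.35;0 0 -4 0 0 0 0.35;0 0 -4 0 0 0 0.35;-4 -1 0 0 0 0 0.35;-4 -1 0 0 0 0 0.35;-4 -1 0 0 0 0 0.35;-4 -1 0 0 0 0 0.35;-4 -1 0 0 0 0 0.35;-4 -1 0 0 0 0 0.35;-4 -1 0 0 0 0 0.35;0 0 0 0 0 0 0.35;0 0 0 0 0 0 0.35"
}}

```text
time_s: 33.45
eef_pos: [0.3828, -0.3664, 0.2209]
eef_rot: [-0.0, 0.738, 0.675, 0.0]
wrist_force: [-1.0, 0.1, 0.6]
opening: 0.348
```

```bash
python3 - <<'E'
from h import *
S=ctrl.camera("side");T=ctrl.camera("top")
C=np.array([.4993,.1099]);ps=np.radians(-6.0);X=np.array([np.cos(ps),np.sin(ps)]);Y=np.array([-X[1],X[0]])
m=lambda p:np.round([(p-C)@X,(p-C)@Y],4)
for q,g,z in(("salt_shaker",(.495,.11),.003),("timer",(.511,.219),.008),("spice_jar",(.559,.103),.003),("orange_mug",(.725,.005),0),("food_tin",(.748,.17),0)):
 for n,c in(("side",S),("top",T)):
  for d in ctrl.trace(n,q):
    x,r=locate([c],[mbox(d["region"])],q,g,z)
    if x[1]>-.05: print(n,q,round(d["confidence"],2),"world",np.round(x,3),"mat",m(x))
for n,c in(("side",S),("top",T)):
  for d in ctrl.trace(n,"teaspoon"):
    ys,xs=np.nonzero(d["region"]);p=unproj(c,np.c_[xs,ys],.008)
    D=np.linalg.svd(p-p.mean(0))[2][0];s=(p-p.mean(0))@D;k=p.mean(0)+D*(s.max()+s.min())/2
    print(n,"spoon",round(d["confidence"],2),mbox(d["region"]),"mat",m(k),"ang",np.degrees(np.arctan2(D[1],D[0])),"len",s.max()-s.min())
cv2.imwrite("pics/c12.png",np.hstack([cv2.resize(S["color"][130:240,190:340],None,fx=2.6,fy=2.6),cv2.resize(T["color"][170:280,160:310],None,fx=2.6,fy=2.6)]))
print(ctrl.get_obs()["time_s"])
E
```

```text
side salt_shaker 0.59 world [0.495 0.109] mat [-0.004 -0.001]
top salt_shaker 0.59 world [0.496 0.109] mat [-0.0035 -0.001 ]
side timer 0.5 world [0.509 0.216] mat [-0.0018  0.1063]
top timer 0.94 world [0.507 0.218] mat [-0.0039  0.1083]
side spice_jar 0.7 world [0.559 0.103] mat [ 0.0602 -0.0003]
top spice_jar 0.61 world [0.558 0.102] mat [ 0.0596 -0.0021]
top orange_mug 0.6 world [ 0.653 -0.023] mat [ 0.1665 -0.116 ]
side food_tin 0.61 world [0.753 0.175] mat [0.2453 0.0916]
top food_tin 0.31 world [0.506 0.217] mat [-0.0041  0.1077]
side spoon 0.44 [np.int64(225), np.int64(216), np.int64(264), np.int64(222)] mat [-0.0048 -0.2005] ang -5.114157421734243 len 0.11725607652479525
side spoon 0.22 [np.int64(228), np.int64(185), np.int64(267), np.int64(209)] mat [-0.0026 -0.0975] ang 5.804779259462728 len 0.12494550536714083
top spoon 0.57 [np.int64(277), np.int64(211), np.int64(288), np.int64(256)] mat [ 2.000e-04 -2.054e-01] ang 174.359304241606 len 0.12470337756938957
34.15
```

View pics/c12.png

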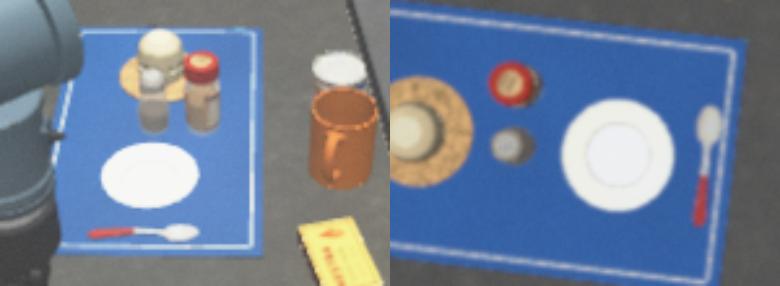

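Everything is in place. The salt, jar and timer stand on the left. The spoon lies at top crop (705,165) beside the plate with its bowl away from the robot, and the mug and tin are unmoved. Handing in.

```bash
python3 -c "
from bench import ctrl
print(ctrl.hand_in())"
```

```text
the job is handed in; nothing more can be done
None
```

The place is laid and handed in after about 34 s of robot time. The last camera checks put everything inside the limits, but the system gave no verdict.

Positions below are from those checks, in the mat's frame unless noted:

| Thing | Last measured | Needed |
|---|---|---|
| Timer | about 4 mm from the coaster's centre, upright | within 15 mm |
| Salt shaker | x −4 mm, y −1 mm, upright | within ±15 mm |
| Spice jar (the 45 mm cap one) | x 60 mm, y about −1 mm, upright | x above 30 mm, y within ±18 mm |
| Jar to salt distance | about 64 mm, a gap of about 2 cm | 50–85 mm |
| Teaspoon | y −0.201 to −0.205 m, x about −2 mm, bowl end away from the robot | y −0.222 to −0.186 m, x within ±25 mm |
| Teaspoon angle | within 1° of the mat's x axis | within 0.25 rad (14°) |

- **Release:** everything is let go, and the arm is clear at a TCP height of 0.22 m.
- **Spoon:** the side and top cameras disagreed by about 5 mm on its position, still well inside the limits.
- **Bystanders:** the pictures show the mug and tin where they were, and the arm never went near them. The final position fit for the mug was not usable, because the shelf hides most of it from the top camera and the side camera did not report it that time. The tin's fit shifted by about 7 mm, which I put down to its being partly hidden too. For both I am relying on the pictures.

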